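# Clear a blocked column with the push rod

### The job

The clear column with the blue collar is blocked by an orange plug. Take the red-handled push rod out of the tube rack, push it down through that column from above so the plug drops out of the lower end into the tray of its stand, and leave the rod standing in the column, fully home with its flange on the column's mouth, and let go.

Things in the scene. Friction and masses are not known exactly. Their poses are not given: they have to be found in the camera images.
- push_rod: loose rod, about 0.15 kg, upright in a fixed orange tube rack (deck 62 mm high; tubes 107 mm high stand 75 mm or more away). Origin: centre of its lower tip; z up the rod. Shank 14 mm in diameter (tip tapered) to z=87 mm; flange 36 mm wide, z=87-92; round red handle 24 mm in diameter, z=92-132. Grip the handle from above, fingertips just over the flange; lift straight up at least 60 mm
- column: fixed stand with the blocked column: white tray 100x100 mm, rim 22 high, floor 5 thick; post at its +x edge, 116 high; upright clear tube with blue collar. Origin: on the worktop on the tube's axis (tray centre); z up. Tube: open ends at z=55 and 130 mm, outer diameter 32, bore 24. Sprung ribs grip the plug: 8-16 N pushes it through. With the rod's flange on the mouth its tip is at z=43 mm
- plug: orange hard plastic cylinder, 20 mm in diameter, 20 mm long, 0.02 kg, stuck upright in the blue-collared column with its lower face 75 to 84 mm above the worktop. Origin: centre of its lower face; z along its axis
- spare_column: an equal fixed stand whose clear tube is empty and has a grey collar; origin and axes as for column. Not to be used
Not all that is in view belongs to the job. Of the things like the push_rod, leave any that is green; of the rest the smaller one is meant.

How it is judged (in metres and radians):
On the way, in this order (a step that is already met when the one before it is completed fails the run):
1. the rod's tip is in the mouth of the blue-collared column while the plug is still in it (horizontal distance between push_rod and column below 0.012 m and z of push_rod in the frame of column between 0.06 and 0.128 m and z of plug in the frame of column above 0.05 m), for 0.02 s.
2. the plug has dropped out of the lower end (z of plug in the frame of column below 0.032 m), for 0.1 s.
At the end, for the whole second after the job is handed in: the plug lies at rest in the tray under the blue-collared column (within its walls, below 32 mm); the push rod stands at rest in that column, upright within 10 degrees, its flange within 10 mm of the mouth (tip no higher than 53 mm) and its tip within 12 mm of the column's axis; the robot has let go (x of plug in the frame of column between -0.048 and 0.048 m and y of plug in the frame of column between -0.048 and 0.048 m and z of plug in the frame of column below 0.032 m and linear speed of each of plug, push_rod below 0.03 m/s and horizontal distance between push_rod and column below 0.012 m and z of push_rod in the frame of column below 0.053 m and angle between push_rod's own z axis and vertical below 0.17 rad); the robot touches nothing.
It also fails if it takes over 48 s, if anything falls off the work surface, if the arm or the gripper's body presses on something with over 40 N, if the wrist force passes 120 N, or if a joint passes its speed limit or range.

### The arm

A 6-joint arm with a two-finger parallel gripper is mounted at the origin on a cart in front of the work surface, level with it; the furniture and walls round the work are solid. World frame = base frame: x ahead of the robot, y to its left, z up, the work surface at z = 0. Lengths are in mm, angles in rad, forces in N, time in s.
With the tool pointing down it reaches from about 275 to 750 mm from the base axis. Payload 10.2 kg.
Tool frame: the origin (TCP) lies between the finger pads; the fingertips stand 8 mm ahead of it and the grasp point (between the pads) lies 11 mm behind it (manip.finger_overhang is the distance from the TCP to the fingertips, in mm); x points along the fingers, z is the direction in which the jaws open and shut, and the axes are right-handed (so a half turn about x gives the same grasp; the last joint's range is limited). The gripper opens to 85 mm and grips with 20 to 120 N. Pads are 22 mm wide; open, the fingers measure 114 mm over their backs; the gripper's body (76 mm by 85 mm) begins 54 mm behind the grasp point. The pads swing forward as they close: fully open they stand 13 mm farther back than shut.
Start: joints at [-1.433, 0.313, 1.498, -0, 1.331, -0.223], TCP at [185.325, -491.209, 211.994] pointing down, gripper open.
Joint ranges: [-2.94, 2.94], [-0.97, 2.17], [0.19, 2.56], [-1.23, 4.37], [0.02, 3.11], [-2.88, 2.88]. Speed limits (rad/s): [2.39, 2.39, 3.01, 3.14, 3.14, 3.14].

### API

Orientations are given as a rotation vector (axis times angle).
In Python, from plant import telemetry, viewer, ticket, manip gives the robot as it stands.
- The arm moves only by the tool drive_tool, never from a script. Its argument "series" is one flat list of numbers, 5 for each row, row after row: the shift along the tool's x, y, z in mm, then the turn about the tool's x in rad, then the closure, from 0 (fully open) to 1 (shut). In form: [dx, dy, dz, roll, fingers, dx, dy, dz, roll, fingers, ...]. A call has exactly 8 rows; each row is the pose to reach, as a shift and turn from the pose commanded when the call began, along the tool's axes at that moment; what a row does not reach only later rows make up. A row lasts 1/10 s, in which the tool goes at most 50 mm and 8.59 degrees, less where a joint would pass 70% of its speed; a pose out of reach is approached as far as the arm can. A call with a gripper value outside its range is refused whole. The fingers move at their own pace and stop on an object; "grip_force" is the grip in N (left out, the last holds). Time passes only in rows, so rows that repeat a pose let the fingers close, or fill a call up. It gives the time, the measured TCP pose, the force and the opening at its end, in the units of the state.
- telemetry.state(): the state, without advancing time (a new reading comes with each control period).
- viewer.snapshot(name): name is "scene" or "top" or "wrist"; returns a dict with "img" (480x640x3 uint8, blue, green, red), "camera_matrix" (3x3 intrinsics, pixels), "position" and "attitude" of the camera in the world; the wrist camera has in their place "mount" (4x4, takes a point from camera to tool coordinates, whose origin is the TCP and whose axes are the tool frame's). Camera axes: x right, y up, looking along -z (the intrinsics and any distortion apply to the point x, -y, -z); pixel columns grow to the right and rows downward; lengths in mm; the calibration is good to about 2 mm. A picture is of the moment at which its call begins: read the wrist's pose just before it. There is no depth.
- ticket.finish_job(): hands the job in, once; it reports no verdict.
The state is a dict: "time": time; "qpos": joint angles; "dq": joint speeds; "joint_efforts": joint torques, N m; "tool_pos": TCP position; "tool_rot": TCP orientation; "ft_force": force on the tool from outside, world axes, zero at the start; "wrist_torque": the same for the moment, N m; "finger_gap": finger opening in mm.
Only numpy, scipy, OpenCV 4.12 (cv2) and the standard library are available. Lean on these libraries where they do the work, as an engineer would, in place of code of your own. Each camera call takes 0.05 s, during which the arm holds its last target.

## Working session

There is one attempt and no reset: what is moved stays moved. The work goes in short steps, Python scripts to look and compute and a tool call to move; the robot and the scene stay as the last step left them, time stands still between calls to the robot, and variables do not carry over. Pictures are saved under pics/ and viewed, and the job is handed in when it is done.

Besides the shell and the picture viewer there is one more tool, called after ">>>" by a JSON object that holds its "op" and its "data". drive_tool: Moves the arm, as the interface text tells. Its arguments: {"type":"object","properties":{"series":{"type":"array"},"grip_force":{"type":"number"}},"required":["series"]}

```bash
ls; mkdir -p pics; python3 - <<'E'
from plant import telemetry, viewer, ticket, manip
import cv2,pickle
s=telemetry.state();print(s); print([a for a in dir(manip) if a[0]!='_'])
d={}
for n in("scene","top","wrist"):
    v=viewer.snapshot(n);cv2.imwrite(f"pics/{n}0.png",v["img"]);d[n]=v
    print(n,{k:x for k,x in v.items() if k!="img"})
pickle.dump((s,d),open("s0.pkl","wb"))
E
```

```text
pics
{'time': 0.0, 'qpos': array([-1.43342061e+00,  3.13452599e-01,  1.49845502e+00,  2.84446832e-05,
        1.33100211e+00, -2.23422919e-01]), 'dq': array([-0.00032695, -0.00037304, -0.00274745, -0.00063189,  0.00159867,
        0.00053347]), 'joint_efforts': array([-1.46029364e-03, -4.12271082e+01, -2.59743422e+01, -2.29360903e-04,
        4.20529468e-03, -9.18942959e-06]), 'tool_pos': array([ 185.2806087 , -490.91190357,  211.4270145 ]), 'tool_rot': array([ 0.94038732,  1.35944993, -0.93875324]), 'ft_force': array([ 0.54078171, -0.87939477,  0.11821538]), 'wrist_torque': array([-0.02951189, -0.07146295, -0.02207976]), 'finger_gap': 85.32681092310935}
['IKError', 'finger_overhang']
scene {'camera_matrix': array([[508.93060071,   0.        , 322.37650567],
       [  0.        , 508.93060071, 240.37980653],
       [  0.        ,   0.        ,   1.        ]]), 'position': array([-45.11719839, 592.53927808, 437.41022042]), 'attitude': array([ 0.50394459, -1.32608778, -2.10058465])}
top {'camera_matrix': array([[532.40280014,   0.        , 324.4590677 ],
       [  0.        , 532.40280014, 242.31858148],
       [  0.        ,   0.        ,   1.        ]]), 'position': array([309.51738611,  23.37327412, 919.00945095]), 'attitude': array([ 0.16697222, -0.14633635, -1.57816817])}
wrist {'camera_matrix': array([[397.4906248 ,   0.        , 320.7551203 ],
       [  0.        , 397.4906248 , 237.25865119],
       [  0.        ,   0.        ,   1.        ]]), 'mount': array([[ 3.69626581e-04,  3.01302056e-01, -9.53528675e-01,
        -1.62581475e+02],
       [ 1.05633852e-03,  9.53528091e-01,  3.01302281e-01,
         7.71934707e+01],
       [ 9.99999374e-01, -1.11861840e-03,  3.41723596e-05,
         8.54327436e-01],
       [ 0.00000000e+00,  0.00000000e+00,  0.00000000e+00,
         1.00000000e+00]])}
```

View pics/scene0.png

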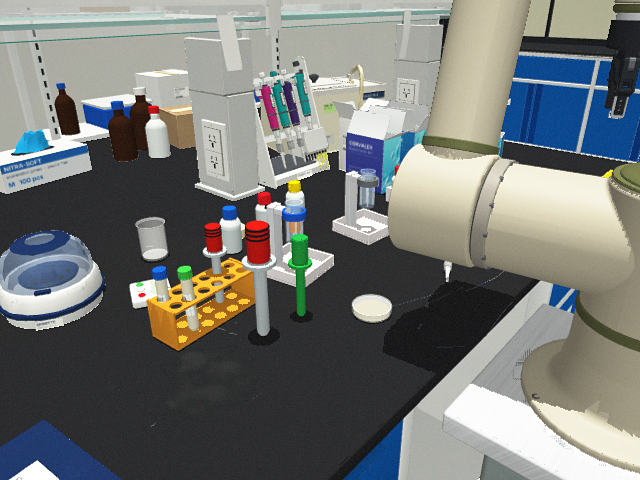

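View pics/top0.png

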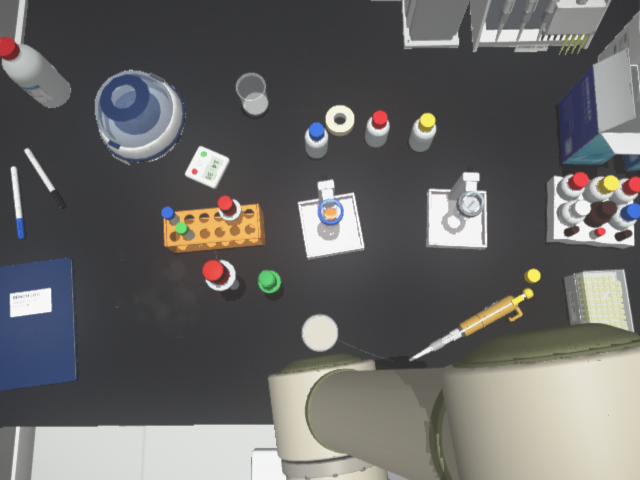

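View pics/wrist0.png

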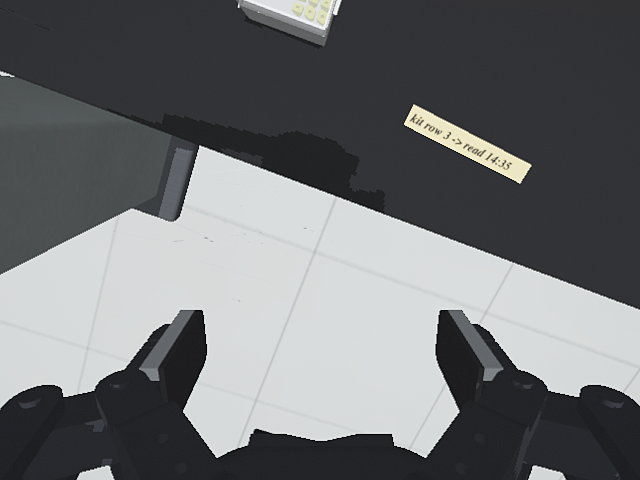

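```bash
python3 - <<'E'
import cv2,pickle,numpy as np
s,d=pickle.load(open("s0.pkl","rb"))
t=d["top"]["img"];c=d["scene"]["img"]
a=cv2.resize(t[170:310,150:370],None,fx=3.6,fy=3.6,interpolation=cv2.INTER_CUBIC)
b=cv2.resize(c[165:355,140:400],None,fx=3,fy=3,interpolation=cv2.INTER_CUBIC)
cv2.imwrite("pics/c_top.png",a);cv2.imwrite("pics/c_scene.png",b)
E
```

```text
(no output)
```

View pics/c_top.png

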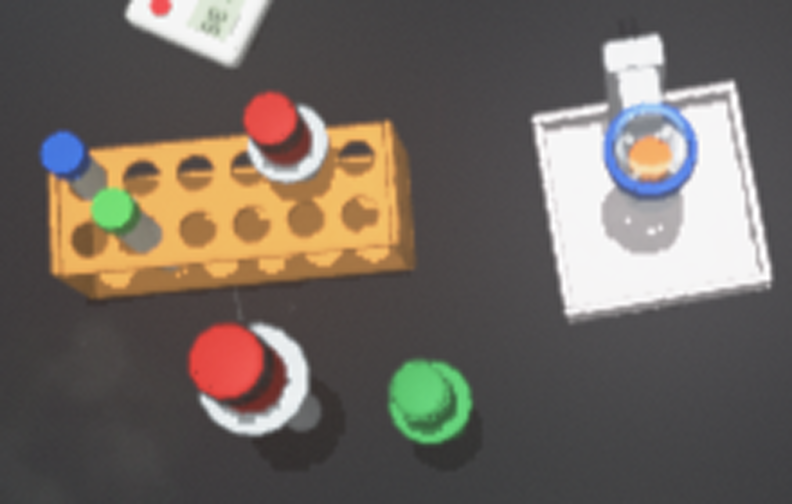

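View pics/c_scene.png

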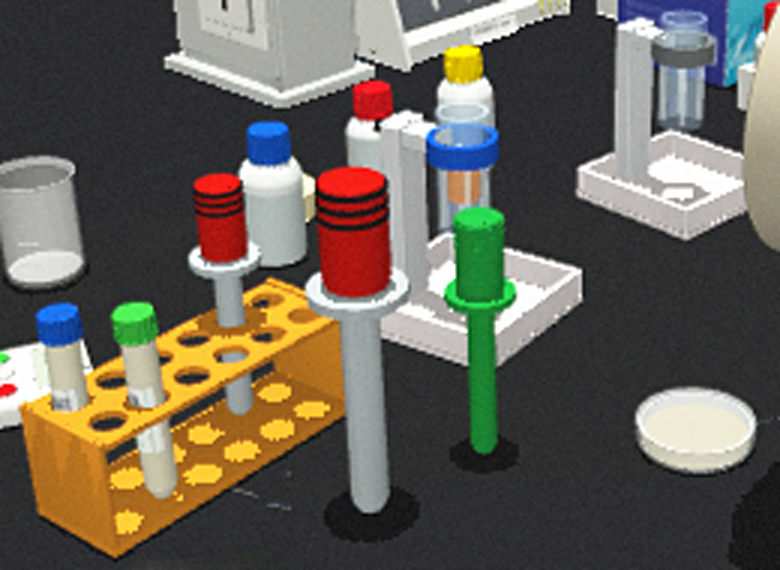

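```bash
cat > h.py <<'E'
import cv2,numpy as np
from scipy.spatial.transform import Rotation as R
def pose(v,st=None):
    if "mount" in v:
        T=np.eye(4);T[:3,:3]=R.from_rotvec(st["tool_rot"]).as_matrix();T[:3,3]=st["tool_pos"]
        T=T@v["mount"];return T[:3,:3],T[:3,3]
    return R.from_rotvec(v["attitude"]).as_matrix(),np.array(v["position"])
def ray(v,uv,st=None):
    M,p=pose(v,st);K=v["camera_matrix"]
    x=np.linalg.inv(K)@np.array([uv[0],uv[1],1.]);d=M@np.array([x[0],-x[1],-x[2]])
    return p,d/np.linalg.norm(d)
def onz(v,uv,z,st=None):
    p,d=ray(v,uv,st);return p+d*(z-p[2])/d[2]
def tri(*rs):
    A=np.zeros((3,3));b=np.zeros(3)
    for p,d in rs:
        P=np.eye(3)-np.outer(d,d);A+=P;b+=P@p
    x=np.linalg.solve(A,b);return x,[np.linalg.norm((np.eye(3)-np.outer(d,d))@(x-p)) for p,d in rs]
def proj(v,X,st=None):
    M,p=pose(v,st);c=M.T@(np.array(X,float)-p);K=v["camera_matrix"]
    q=K@np.array([c[0],-c[1],-c[2]]);return q[:2]/q[2]
def mask(img,roi,lo,hi):
    x0,y0,x1,y1=roi;h=cv2.cvtColor(img,cv2.COLOR_BGR2HSV);m=np.zeros(h.shape[:2],np.uint8)
    if lo[0]<0: mm=cv2.inRange(h,(0,lo[1],lo[2]),(hi[0],)+tuple(hi[1:]))|cv2.inRange(h,(180+lo[0],lo[1],lo[2]),(180,)+tuple(hi[1:]))
    else: mm=cv2.inRange(h,lo,hi)
    m[y0:y1,x0:x1]=mm[y0:y1,x0:x1];return m
def big(m):
    cs,_=cv2.findContours(m,cv2.RETR_EXTERNAL,cv2.CHAIN_APPROX_NONE);return max(cs,key=cv2.contourArea)
E
python3 - <<'E'
from h import *
import pickle
s,d=pickle.load(open("s0.pkl","rb"));t=d["top"];c=d["scene"]
# rod top disc in top view (bright red)
for V in (150,180,200): 
    k=big(mask(t["img"],(205,185,245,225),(-8,120,V),(8,255,255)));print("top red",V,cv2.contourArea(k),cv2.fitEllipse(k))
k=big(mask(c["img"],(200,215,226,256),(-8,120,60),(8,255,255)));print("scene red",cv2.boundingRect(k),cv2.minAreaRect(k))
fl=mask(c["img"],(195,240,230,260),(0,0,110),(180,60,255));k=big(fl);print("scene flange",cv2.boundingRect(k),cv2.fitEllipse(cv2.convexHull(k)))
fl=mask(t["img"],(212,190,245,225),(0,0,120),(180,70,255));k=big(fl);print("top flange",cv2.boundingRect(k),cv2.minEnclosingCircle(k),cv2.fitEllipse(cv2.convexHull(k)))
for n,v,roi in(("top",t,(305,185,355,240)),("scene",c,(275,190,315,235))):
    m=mask(v["img"],roi,(100,110,70),(130,255,255));k=big(m);print(n,"collar",cv2.boundingRect(k),cv2.fitEllipse(cv2.convexHull(k)),cv2.minEnclosingCircle(k))
    m=mask(v["img"],roi,(5,90,90),(22,255,255));k=big(m);print(n,"plug",cv2.boundingRect(k),cv2.minAreaRect(k))
E
```

```text
top red 150 145.0 ((224.57766723632812, 202.4558868408203), (13.26909065246582, 14.09570026397705), 54.39784622192383)
top red 180 134.5 ((224.5221710205078, 202.4988555908203), (13.016709327697754, 13.354822158813477), 58.52213668823242)
top red 200 124.0 ((224.5513916015625, 202.5595245361328), (12.524428367614746, 12.844133377075195), 51.16334533691406)
scene red (204, 222, 18, 31) ((212.99996948242188, 236.99998474121094), (29.415645599365234, 16.404878616333008), 81.8698959350586)
scene flange (203, 240, 27, 20) ((217.96925354003906, 249.22019958496094), (18.58525848388672, 30.77811050415039), 73.73974609375)
top flange (218, 199, 23, 22) ((229.34466552734375, 209.4708709716797), 11.623251914978027) ((229.65614318847656, 209.4749298095703), (21.965757369995117, 22.851072311401367), 71.48765563964844)
top collar (318, 200, 25, 24) ((330.0361022949219, 210.96768188476562), (25.143951416015625, 25.79481315612793), 168.18267822265625) ((330.1764831542969, 211.0), 12.944611549377441)
top plug (325, 208, 11, 9) ((330.0, 212.0), (8.0, 10.0), 90.0)
scene collar (282, 206, 25, 16) ((293.8866882324219, 213.58377075195312), (16.24435043334961, 28.13568687438965), 86.65728759765625) ((294.0, 213.5), 12.816105842590332)
scene plug (289, 222, 6, 11) ((291.5, 227.0), (10.0, 5.0), 90.0)
```

```bash
python3 - <<'E'
from h import *
import pickle
s,d=pickle.load(open("s0.pkl","rb"));t=d["top"];c=d["scene"]
print("flange",tri(ray(t,(229.45,209.45)),ray(c,(215,250.7))))
for z in(85,90,95,100): print("flange z",z,onz(t,(229.45,209.45),z)[:2], "top", onz(t,(224.55,202.5),z+41.5)[:2])
print("collar",tri(ray(t,(330.1,211)),ray(c,(294,213.5))))
for z in(105,110,115,120,130): p=onz(t,(330.1,211),z);print(z,p[:2],proj(c,p))
# tray corners in top
m=mask(t["img"],(290,180,375,265),(0,0,150),(180,60,255));k=big(m);print(cv2.minAreaRect(k),cv2.boxPoints(cv2.minAreaRect(k)))
for q in cv2.approxPolyDP(cv2.convexHull(k),4,True)[:,0]:print(q,onz(t,q,22)[:2])
E
```

```text
flange (array([532.18676224, 185.12268638,  93.49928829]), [np.float64(0.13657740352560332), np.float64(0.1365774035255452)])
flange z 85 [534.58272321 186.89007145] top [534.60814223 186.61340894]
flange z 90 [533.23342593 185.90976603] top [533.18802822 185.58351501]
flange z 95 [531.88412864 184.9294606 ] top [531.7679142  184.55362108]
flange z 100 [530.53483136 183.94915518] top [530.34780018 183.52372715]
collar (array([523.49635102,  23.37525529, 106.42251048]), [np.float64(0.393654147117313), np.float64(0.3936541471174342)])
105 [524.18682235  23.62471048] [293.40223571 214.16833705]
110 [522.86822933  23.62316605] [293.88062119 211.64294939]
115 [521.54963631  23.62162161] [294.36226347 209.10036916]
120 [520.23104329  23.62007718] [294.84719591 206.54042019]
130 [517.59385725  23.61698832] [295.8270671  201.36769926]
((329.4054260253906, 216.93243408203125), (74.30834197998047, 58.36163330078125), 80.53767395019531) [[294.51352 185.08109]
 [352.0811  175.48648]
 [364.29733 248.78378]
 [306.72977 258.3784 ]]
[332 180] [602.35114167  19.53038847]
[353 192] [579.79855698 -16.91354241]
[363 249] [478.01525895 -31.7657884 ]
[307 257] [465.4732027   64.26997817]
[298 202] [563.17253848  79.49342343]
[319 181] [600.88667693  42.43329077]
```

```bash
python3 - <<'E'
from h import *
import pickle
s,d=pickle.load(open("s0.pkl","rb"));t=d["top"];c=d["scene"]
M=R.from_rotvec(s["tool_rot"]).as_matrix();print(M.round(4))
goal=np.array([532.5,185.4,330]);print("shift tool to rod z330",(M.T@(goal-s["tool_pos"])).round(1))
# big red rod, green rod tops
k=big(mask(t["img"],(200,258,222,290),(-8,120,190),(8,255,255)));e=cv2.fitEllipse(k)[0];print(e)
k2=big(mask(c["img"],(244,215,275,268),(-8,120,60),(8,255,255)));print(cv2.boundingRect(k2))
print("big top",tri(ray(t,e),ray(c,(257.5,226))))
k=big(mask(t["img"],(255,265,272,290),(50,80,120),(75,255,255)));e=cv2.fitEllipse(k)[0];print(e,tri(ray(t,e),ray(c,(300,237))))
for n,uv,z in(("bluecap",(168,213),107),("greencap",(181,229),107)):print(n,onz(t,uv,z))
E
```

```text
[[-2.000e-04  9.356e-01  3.530e-01]
 [ 1.300e-03  3.530e-01 -9.356e-01]
 [-1.000e+00  3.000e-04 -1.300e-03]]
shift tool to rod z330 [-117.7  563.7 -510.3]
(212.14834594726562, 269.9123229980469)
(246, 239, 24, 25)
big top (array([422.74466797, 192.70055872, 168.72423657]), [np.float64(0.5887551892967098), np.float64(0.588755189296474)])
(265.0213928222656, 279.45172119140625) (array([413.51554396, 122.18928547, 130.74272163]), [np.float64(0.058408925639157706), np.float64(0.058408925639222654)])
bluecap [524.3573839  279.81231129 107.        ]
greencap [498.1029405  258.10105381 107.        ]
```

>>> {"op": "drive_tool", "data": {"series": [-40,10,-10,0,0.3,-80,30,-27,0.05,0.3,-110,60,-54,0.1,0.3,-118,95,-86,0.15,0.3,-118,130,-118,0.2,0.3,-118,165,-150,0.25,0.3,-118,200,-182,0.3,0.3,-118,235,-214,0.36,0.3]}}

```text
time: 0.95
tool_pos: [330.0, -206.2, 330.0]
tool_rot: [1.211, 1.208, -1.211]
ft_force: [1.6, -0.9, 0.3]
finger_gap: 59.7
```

>>> {"op": "drive_tool", "data": {"series": [0,28,-34,0,0.3,0,56,-68,0,0.3,0,84,-102,0,0.3,0,112,-136,0,0.3,0,140,-170,0,0.3,0,168,-204,0,0.3,0,188,-228,0,0.3,0,188,-228,0,0.3]}}

```text
time: 1.75
tool_pos: [518.6, 22.7, 328.9]
tool_rot: [1.206, 1.213, -1.207]
ft_force: [-0.5, -0.8, -0.9]
finger_gap: 59.6
```

```bash
python3 - <<'E'
from plant import telemetry, viewer
import cv2,pickle
s=telemetry.state();v=viewer.snapshot("wrist");cv2.imwrite("pics/w1.png",v["img"]);pickle.dump((s,v),open("w1.pkl","wb"))
from h import *
print(s["tool_pos"],R.from_rotvec(s["tool_rot"]).as_matrix().round(3),s["time"],s["ft_force"])
print(proj(v,(521.6,23.7,130),s))
E
```

```text
[518.6395509   22.69161396 328.90916158] [[-0.001  1.     0.005]
 [ 0.001  0.005 -1.   ]
 [-1.    -0.001 -0.001]] 1.75 [-0.49021712 -0.802252   -0.94437586]
[319.11230527 195.90030296]
```

View pics/w1.png

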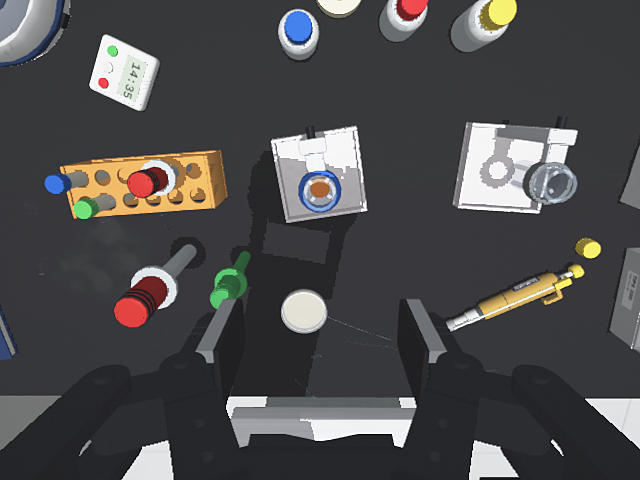

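```bash
python3 - <<'E'
from h import *
import pickle
s0,d=pickle.load(open("s0.pkl","rb"));t=d["top"];c=d["scene"]
s,v=pickle.load(open("w1.pkl","rb"))
k=big(mask(v["img"],(290,160,350,220),(100,110,60),(130,255,255)));ew=cv2.fitEllipse(cv2.convexHull(k));print("collar w",ew)
print(tri(ray(v,ew[0],s),ray(t,(330.1,211))),tri(ray(v,ew[0],s),ray(t,(330.1,211)),ray(c,(294,213.5))))
print([ (z,onz(v,ew[0],z,s)[:2].round(1)) for z in(110,115,120)])
k=big(mask(v["img"],(120,155,160,205),(-8,120,190),(8,255,255)));e=cv2.fitEllipse(k);print("red w",e)
print("rod top",tri(ray(v,e[0],s),ray(t,(224.55,202.5))))
k=big(mask(v["img"],(135,150,185,205),(0,0,120),(180,70,255)));ef=cv2.fitEllipse(cv2.convexHull(k));print("flange w",ef,cv2.minEnclosingCircle(k))
print("flange",tri(ray(v,ef[0],s),ray(t,(229.45,209.45))))
m=mask(v["img"],(310,180,332,200),(5,90,90),(22,255,255));k=big(m);print("plug",cv2.fitEllipse(k))
cv2.imwrite("pics/w1c.png",cv2.resize(v["img"][110:230,110:380],None,fx=2.9,fy=2.9,interpolation=cv2.INTER_CUBIC))
E
```

```text
collar w ((319.4712219238281, 190.5823974609375), (42.21199417114258, 42.846683502197266), 19.733232498168945)
(array([522.77470912,  23.54213291, 110.35226859]), [np.float64(0.0809265004053724), np.float64(0.08092650040537341)]) (array([522.81281429,  23.58120746, 106.98503825]), [np.float64(0.6851694116845148), np.float64(0.8235135597208357), np.float64(0.36804245116459566)])
[(110, array([522.7,  23.5])), (115, array([523.7,  23.4])), (120, array([524.6,  23.4]))]
red w ((139.8992919921875, 184.42860412597656), (22.07150650024414, 25.057342529296875), 127.96937561035156)
rod top (array([532.19157101, 185.01552828, 135.59073905]), [np.float64(0.3053329377610458), np.float64(0.3053329377609008)])
flange w ((157.6347198486328, 177.01612854003906), (33.54718017578125, 38.013404846191406), 138.0770263671875) ((157.56158447265625, 177.0718536376953), 18.914884567260742)
flange (array([532.29933484, 185.37979146,  93.97143527]), [np.float64(0.27228868816615487), np.float64(0.27228868816611157)])
plug ((319.400634765625, 189.01467895507812), (14.797442436218262, 18.363670349121094), 89.51691436767578)
```

View pics/w1c.png

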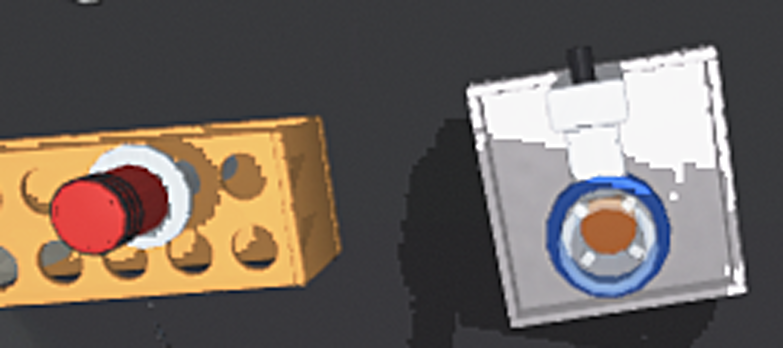

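>>> {"op": "drive_tool", "data": {"series": [0,4,-45,0,0.3,0,8,-90,0,0.3,0,12,-135,0,0.3,0,14.5,-162.5,0,0.3,45,14.5,-162.5,0,0.3,90,14.5,-162.5,0,0.3,130,14.5,-162.5,0,0.3,130,14.5,-162.5,0,0.3], "grip_force": 60}}

```text
time: 2.6
tool_pos: [529.3, 181.3, 195.5]
tool_rot: [1.204, 1.215, -1.217]
ft_force: [0.5, 0.0, 0.2]
finger_gap: 60.0
```

```bash
python3 - <<'E'
from plant import telemetry, viewer
import cv2,pickle
s=telemetry.state();v=viewer.snapshot("wrist");cv2.imwrite("pics/w2.png",v["img"]);pickle.dump((s,v),open("w2.pkl","wb"))
from h import *
print(s["tool_pos"],R.from_rotvec(s["tool_rot"]).as_matrix().round(3),s["time"],s["ft_force"])
print(proj(v,(532.3,185.2,135.3),s),proj(v,(532.3,185.2,95),s))
E
```

```text
[529.28139288 181.30531118 195.49871312] [[-0.01   1.    -0.   ]
 [-0.001 -0.    -1.   ]
 [-1.    -0.01   0.001]] 2.6 [0.49619645 0.01535954 0.15302468]
[312.71733057 242.84232143] [313.79143503 223.82436746]
```

View pics/w2.png

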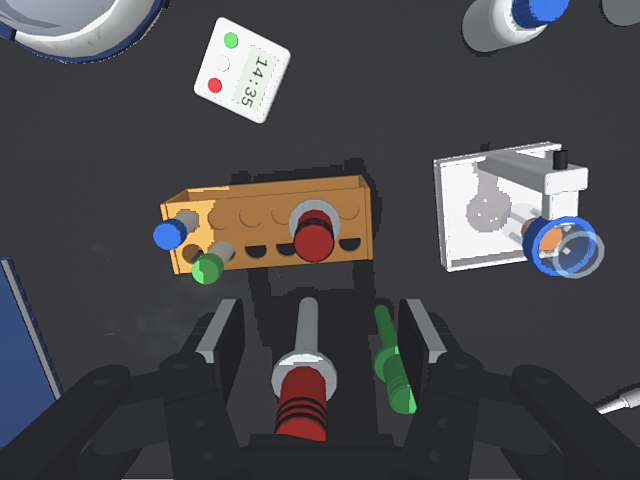

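```bash
python3 - <<'E'
from plant import telemetry, viewer
import cv2,pickle
from h import *
s=telemetry.state();v=viewer.snapshot("wrist");s2=telemetry.state()
M=R.from_rotvec(s2["tool_rot"]).as_matrix()
print(s["tool_pos"],s2["tool_pos"],M.round(3),s2["time"],s2["dq"].round(3))
k=big(mask(v["img"],(290,205,340,265),(-8,120,90),(8,255,255)));e=cv2.minEnclosingCircle(k);print(cv2.boundingRect(k),e)
k=big(mask(v["img"],(290,205,340,265),(-8,120,130),(8,255,255)));e=cv2.fitEllipse(k);print(cv2.boundingRect(k),e)
k=big(mask(v["img"],(280,190,350,245),(0,0,110),(180,70,255)));ef=cv2.fitEllipse(cv2.convexHull(k));print(ef,cv2.boundingRect(k),cv2.minEnclosingCircle(k))
print("top",onz(v,e[0],135.3,s),"fl",onz(v,cv2.minEnclosingCircle(k)[0],95,s))
s0,d=pickle.load(open("s0.pkl","rb"));t=d["top"]
print(tri(ray(v,e[0],s),ray(t,(224.55,202.5))),tri(ray(v,cv2.minEnclosingCircle(k)[0],s),ray(t,(229.45,209.45))))
print("shift",M.T@(np.array([532.3,185.2,107])-s2["tool_pos"]))
cv2.imwrite("pics/w3c.png",cv2.resize(v["img"][160:300,210:430],None,fx=3.5,fy=3.5,interpolation=cv2.INTER_CUBIC))
E
```

```text
[531.03882784 181.61142366 199.27318207] [532.27053283 181.90445497 201.55433959] [[ 0.001  1.    -0.   ]
 [ 0.    -0.    -1.   ]
 [-1.     0.001 -0.   ]] 2.7 [ 0.007 -0.025 -0.047  0.001 -0.001  0.001]
(295, 226, 39, 37) ((314.0, 244.0), 19.105072021484375)
(296, 227, 37, 35) ((314.1015319824219, 243.98165893554688), (34.11520004272461, 36.05876922607422), 97.26537322998047)
((314.86834716796875, 225.0251922607422), (49.452239990234375, 51.09467315673828), 93.19601440429688) (290, 201, 51, 40) ((314.9468078613281, 225.20213317871094), 25.611785888671875)
top [532.43477736 184.80663281 135.3       ] fl [532.60487344 184.85331642  95.        ]
(array([532.25696781, 184.85705452, 134.81788808]), [np.float64(0.044181801770586754), np.float64(0.04418180177057651)]) (array([532.23061193, 185.00932451,  93.86864433]), [np.float64(0.14694897173144542), np.float64(0.14694897173145566)])
shift [ 9.45544043e+01 -7.61986120e-02 -3.29293783e+00]
```

View pics/w3c.png

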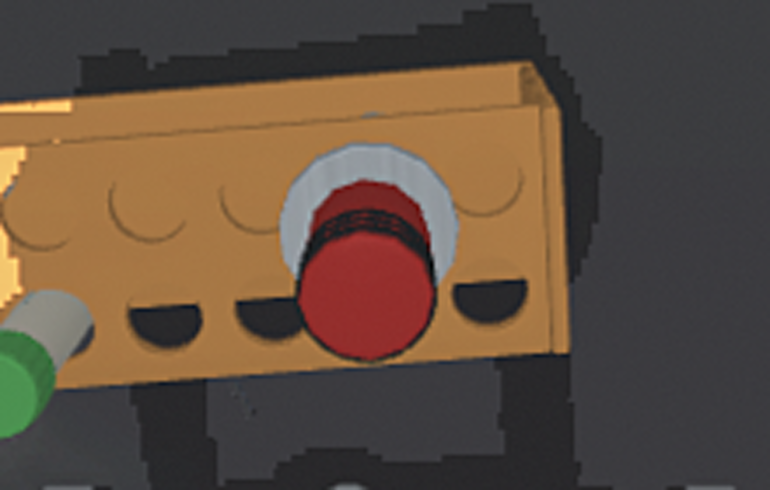

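>>> {"op": "drive_tool", "data": {"series": [30,0,-3,0,0.3,60,0,-3,0,0.3,80,0,-3,0,0.3,90,0,-3,0,0.3,94,0,-3,0,0.3,94,0,-3,0,0.3,94,0,-3,0,0.3,94,0,-3,0,0.3]}}

```text
time: 3.5
tool_pos: [532.4, 185.7, 107.1]
tool_rot: [1.21, 1.208, -1.207]
ft_force: [-0.5, 0.1, -0.4]
finger_gap: 59.9
```

```bash
python3 - <<'E'
from plant import telemetry, viewer
import cv2,pickle
from h import *
s=telemetry.state();v=viewer.snapshot("scene")
print(s["tool_pos"],s["finger_gap"],s["ft_force"])
cv2.imwrite("pics/s4c.png",cv2.resize(v["img"][150:350,140:400],None,fx=3,fy=3,interpolation=cv2.INTER_CUBIC))
E
```

```text
[532.39781003 185.67431863 107.10358161] 59.85313753780336 [-0.53466501  0.08983679 -0.43329179]
```

View pics/s4c.png

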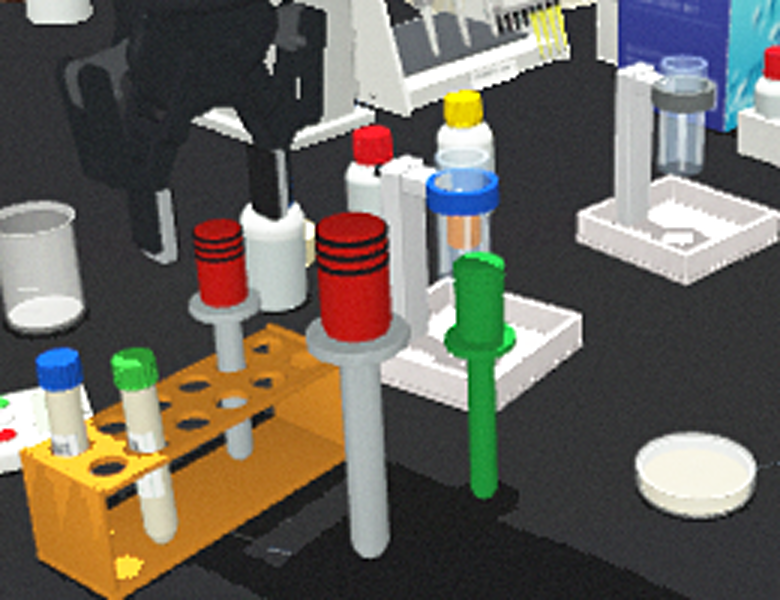

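```bash
python3 - <<'E'
import pickle
from h import *
s0,d=pickle.load(open("s0.pkl","rb"));c=d["scene"]
for X in [(532.4,185.7+30,99),(532.4,185.7-30,99),(532.4,185.7,99),(532.4,185.7+30,112),(532.4,185.7-30,112)]:
    p=proj(c,X);print(X,p,(p-[140,150])*3)
E
```

```text
(532.4, 215.7, 99) [197.67910631 254.30079388] [173.03731893 312.90238163]
(532.4, 155.7, 99) [229.82130266 241.04360454] [269.46390798 273.13081362]
(532.4, 185.7, 99) [214.17583006 247.49664808] [222.52749019 292.48994424]
(532.4, 215.7, 112) [196.72292852 246.33422503] [170.16878557 289.0026751 ]
(532.4, 155.7, 112) [229.14464628 233.39626598] [267.43393885 250.18879794]
```

```bash
python3 - <<'E'
from plant import telemetry, viewer
import pickle
from h import *
s=telemetry.state();v=viewer.snapshot("wrist");t=viewer.snapshot("top")
print(s["tool_pos"],s["time"])
M=R.from_rotvec(s["tool_rot"]).as_matrix()
for X in [(8,0,30),(8,0,-30),(8,11,30),(8,-11,30),(0,0,30),(-8,11,30),(-8,-11,30)]:
    W=M@np.array(X)+s["tool_pos"]
    print(X,proj(v,W,s).round(),proj(t,W).round())
cv2.imwrite("pics/w5.png",v["img"]);cv2.imwrite("pics/t5.png",cv2.resize(t["img"][140:320,120:380],None,fx=3,fy=3,interpolation=cv2.INTER_CUBIC))
E
```

```text
[532.23832473 185.68478467 106.85604178] 3.55
(8, 0, 30) [383. 285.] [247. 208.]
(8, 0, -30) [255. 285.] [210. 209.]
(8, 11, 30) [384. 263.] [247. 202.]
(8, -11, 30) [382. 307.] [247. 215.]
(0, 0, 30) [386. 293.] [246. 207.]
(-8, 11, 30) [390. 277.] [246. 199.]
(-8, -11, 30) [387. 324.] [246. 212.]
```

View pics/w5.png

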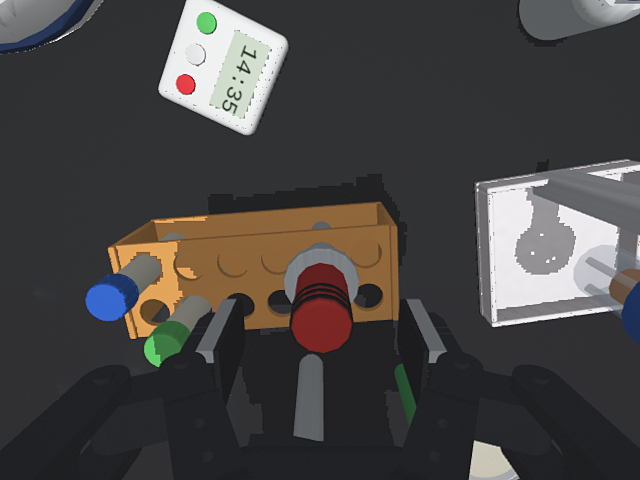

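View pics/t5.png

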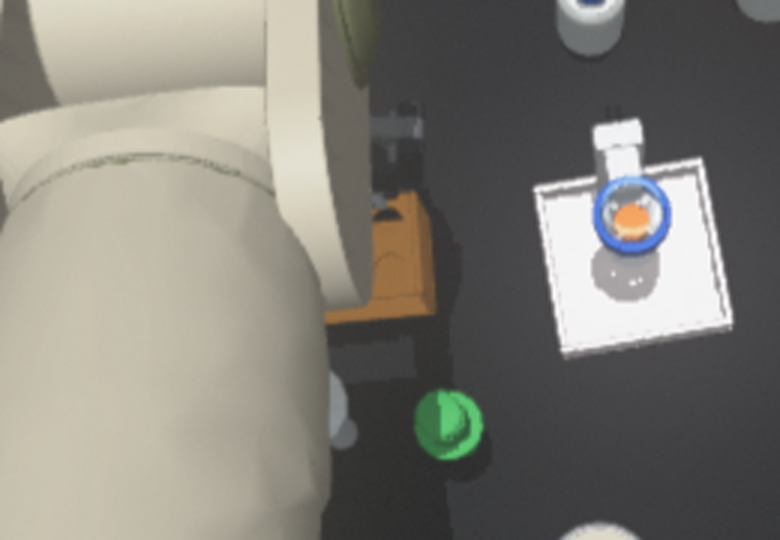

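```bash
python3 - <<'E'
from plant import manip
print(manip.finger_overhang)
import cv2
a=cv2.imread("pics/w5.png");cv2.imwrite("pics/w5c.png",cv2.resize(a[280:400,170:470],None,fx=2.6,fy=2.6,interpolation=cv2.INTER_CUBIC))
E
```

```text
8.0
```

View pics/w5c.png

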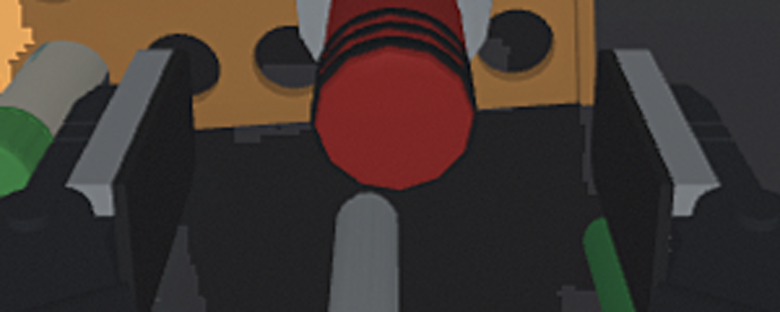

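>>> {"op": "drive_tool", "data": {"series": [10,0,0.6,0,0.3,18,0,0.6,0,0.3,24,0,0.6,0,0.3,28,0,0.6,0,0.3,28,0,0.6,0,0.35,28,0,0.6,0,0.35,28,0,0.6,0,0.35,28,0,0.6,0,0.35]}}

```text
time: 4.45
tool_pos: [532.0, 185.1, 78.3]
tool_rot: [1.209, 1.209, -1.208]
ft_force: [1.3, 0.2, 0.0]
finger_gap: 55.6
```

```bash
python3 - <<'E'
from plant import telemetry, viewer
import pickle
from h import *
s=telemetry.state();v=viewer.snapshot("wrist");c=viewer.snapshot("scene")
print(s["tool_pos"],s["time"],s["finger_gap"],s["ft_force"])
a=cv2.resize(v["img"][200:400,170:470],None,fx=1.3,fy=1.3);b=cv2.resize(c["img"][170:310,150:340],None,fx=4,fy=4,interpolation=cv2.INTER_CUBIC)
cv2.imwrite("pics/w6.png",cv2.resize(v["img"][250:400,170:470],None,fx=2.6,fy=2.6,interpolation=cv2.INTER_CUBIC));cv2.imwrite("pics/s6.png",b)
E
```

```text
[531.98113051 185.06177578  78.26362732] 4.45 55.609094765296625 [1.25379958 0.20267499 0.03008404]
```

View pics/w6.png

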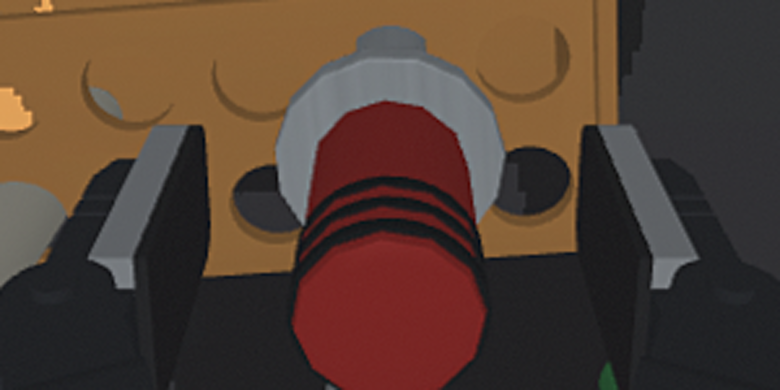

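View pics/s6.png

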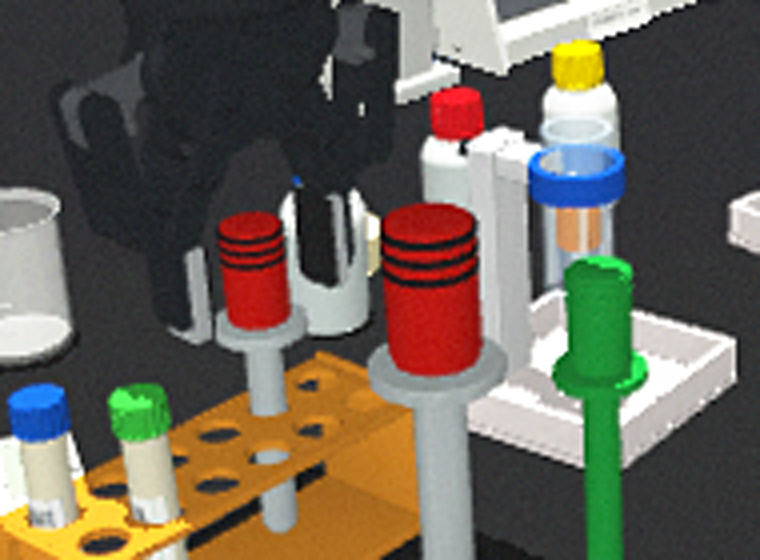

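>>> {"op": "drive_tool", "data": {"series": [0,0,0,0,0.9,0,0,0,0,0.9,0,0,0,0,0.9,0,0,0,0,0.9,0,0,0,0,0.9,0,0,0,0,0.9,0,0,0,0,0.9,0,0,0,0,0.9], "grip_force": 60}}

```text
time: 5.35
tool_pos: [532.0, 185.1, 78.2]
tool_rot: [1.209, 1.209, -1.208]
ft_force: [-0.8, 0.5, 3.9]
finger_gap: 22.9
```

```bash
python3 - <<'E'
from plant import telemetry, viewer
import pickle
from h import *
s=telemetry.state();v=viewer.snapshot("wrist");c=viewer.snapshot("scene")
print(s["tool_pos"],s["time"],s["finger_gap"],s["ft_force"],s["wrist_torque"])
cv2.imwrite("pics/w7.png",cv2.resize(v["img"][230:400,220:420],None,fx=3,fy=3,interpolation=cv2.INTER_CUBIC));cv2.imwrite("pics/s7.png",cv2.resize(c["img"][170:310,150:340],None,fx=4,fy=4,interpolation=cv2.INTER_CUBIC))
E
```

```text
[531.9666358  185.111732    78.18845731] 5.35 22.9069324528961 [-0.76965949  0.54433952  3.8811341 ] [ 0.2487549   0.1113041  -0.04772973]
```

View pics/w7.png

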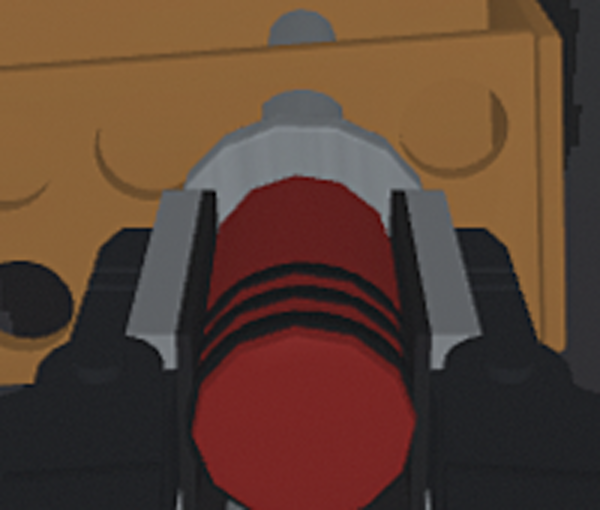

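View pics/s7.png

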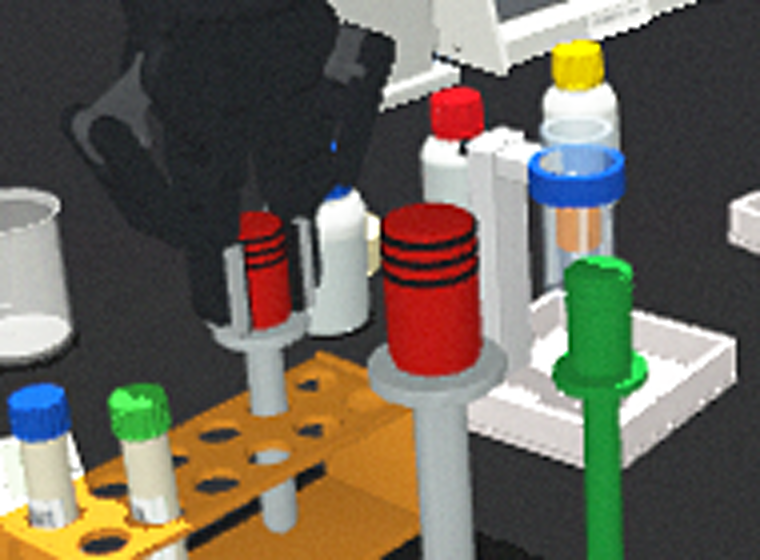

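>>> {"op": "drive_tool", "data": {"series": [-10,0,0,0,0.9,-30,0,0,0,0.9,-55,0,0,0,0.9,-85,0,0,0,0.9,-115,0,0,0,0.9,-140,0,0,0,0.9,-160,0,0,0,0.9,-160,0,0,0,0.9]}}

```text
time: 6.25
tool_pos: [532.6, 185.0, 240.6]
tool_rot: [1.211, 1.206, -1.205]
ft_force: [-0.1, 0.3, -2.5]
finger_gap: 22.7
```

```bash
python3 - <<'E'
from plant import telemetry, viewer
import pickle
from h import *
s=telemetry.state();c=viewer.snapshot("scene")
print(s["tool_pos"],s["time"],s["finger_gap"],s["ft_force"],R.from_rotvec(s["tool_rot"]).as_matrix().round(3))
cv2.imwrite("pics/s8.png",cv2.resize(c["img"][100:310,150:340],None,fx=2.8,fy=2.8,interpolation=cv2.INTER_CUBIC))
E
```

```text
[532.59240769 184.97541138 240.58154895] 6.25 22.72017957021336 [-0.08238403  0.32635074 -2.49295553] [[ 0.004  1.     0.001]
 [ 0.     0.001 -1.   ]
 [-1.     0.004 -0.   ]]
```

View pics/s8.png

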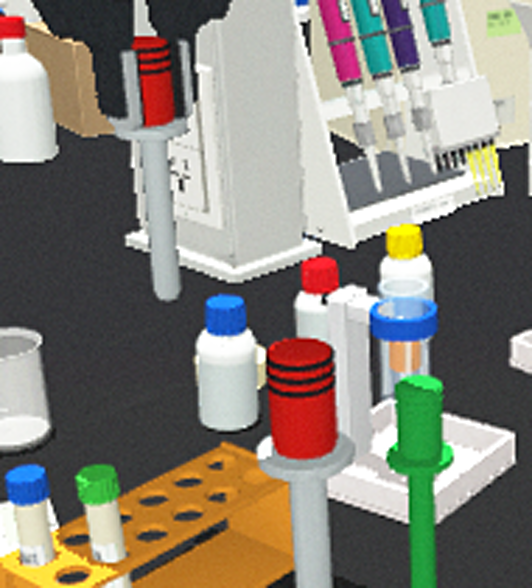

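>>> {"op": "drive_tool", "data": {"series": [0,-2,25,0,0.9,0,-4,60,0,0.9,0,-6,95,0,0.9,0,-8,125,0,0.9,0,-9,150,0,0.9,0,-9.5,161.4,0,0.9,0,-9.5,161.4,0,0.9,0,-9.5,161.4,0,0.9]}}

```text
time: 7.1
tool_pos: [522.3, 24.4, 237.4]
tool_rot: [1.208, 1.211, -1.209]
ft_force: [-0.0, 0.1, -2.2]
finger_gap: 22.6
```

```bash
python3 - <<'E'
from plant import telemetry, viewer
import pickle
from h import *
s=telemetry.state();c=viewer.snapshot("scene");s1=telemetry.state();v=viewer.snapshot("wrist");t=viewer.snapshot("top")
pickle.dump((s,c,s1,v,t),open("w9.pkl","wb"))
print(s["tool_pos"],s1["tool_pos"],s["time"],s["finger_gap"],s["ft_force"],R.from_rotvec(s1["tool_rot"]).as_matrix().round(3))
cv2.imwrite("pics/s9.png",cv2.resize(c["img"][100:310,200:390],None,fx=2.8,fy=2.8,interpolation=cv2.INTER_CUBIC))
cv2.imwrite("pics/w9.png",v["img"])
cv2.imwrite("pics/t9.png",cv2.resize(t["img"][150:280,270:400],None,fx=4,fy=4,interpolation=cv2.INTER_CUBIC))
E
```

```text
[522.28969573  24.41452004 237.4357047 ] [522.33420844  24.67984891 237.56871456] 7.1 22.608522552667708 [-0.01003653  0.07232369 -2.21867649] [[-0.001  1.     0.002]
 [ 0.     0.002 -1.   ]
 [-1.    -0.001 -0.   ]]
```

View pics/s9.png

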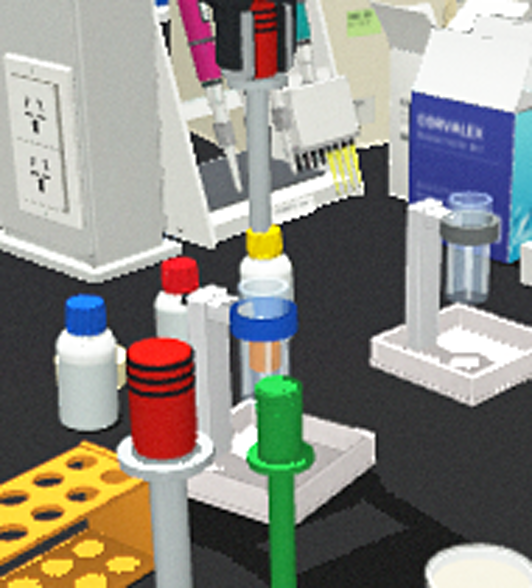

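View pics/w9.png

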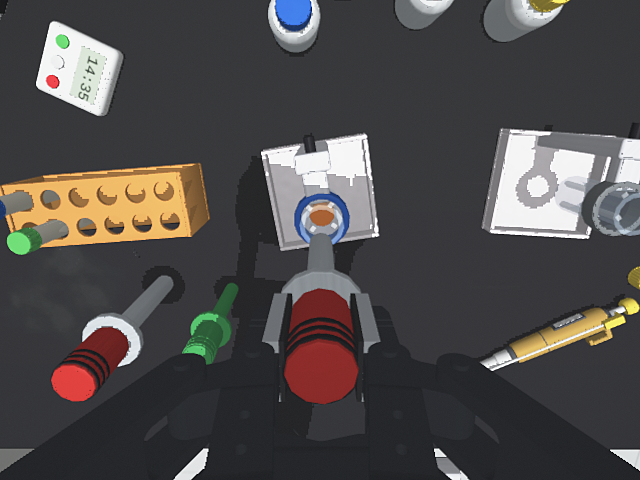

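View pics/t9.png

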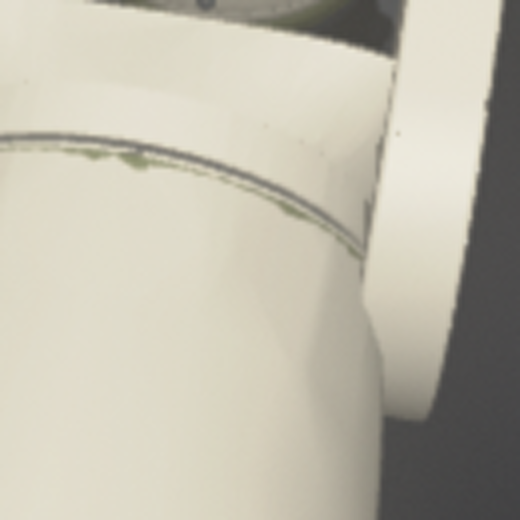

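```bash
python3 - <<'E'
import pickle
from h import *
s,c,s1,v,t=pickle.load(open("w9.pkl","rb"))
print("pred tip",proj(v,(522.3,24.7,162),s1),proj(c,(522.3,24.4,162)))
k=big(mask(v["img"],(285,185,360,260),(100,110,60),(130,255,255)));ew=cv2.fitEllipse(cv2.convexHull(k));print("collar",ew,onz(v,ew[0],110,s1),onz(v,ew[0],116,s1))
cv2.imwrite("pics/w9c.png",cv2.resize(v["img"][170:300,250:400],None,fx=4.5,fy=4.5,interpolation=cv2.INTER_CUBIC))
E
```

```text
pred tip [319.56856495 240.55066827] [292.98708336 182.71930223]
collar ((321.5039367675781, 218.75225830078125), (54.786067962646484, 55.451255798339844), 15.83318042755127) [522.64318367  23.43511356 110.        ] [524.2421517   23.44597322 116.        ]
```

View pics/w9c.png

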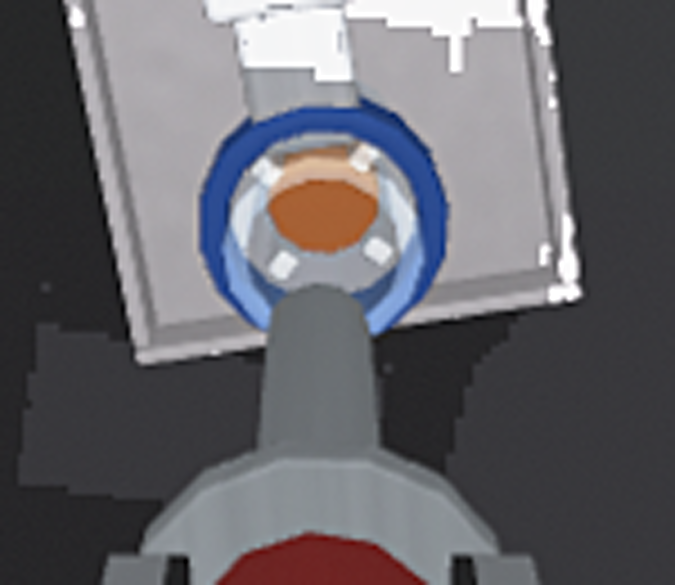

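>>> {"op": "drive_tool", "data": {"series": [10,0,0,0,0.9,20,0,0,0,0.9,27,0,0,0,0.9,33,0,0,0,0.9,39,0,0,0,0.9,44,0,0,0,0.9,48,0,0,0,0.9,48,0,0,0,0.9]}}

```text
time: 8.05
tool_pos: [522.3, 23.6, 189.5]
tool_rot: [1.208, 1.21, -1.209]
ft_force: [-0.6, 0.4, -1.4]
finger_gap: 22.9
```

```bash
python3 - <<'E'
from plant import telemetry, viewer
import pickle
from h import *
s=telemetry.state();c=viewer.snapshot("scene");v=viewer.snapshot("wrist")
print(s["tool_pos"],s["time"],s["finger_gap"],s["ft_force"])
a=cv2.resize(c["img"][150:290,240:350],None,fx=4,fy=4,interpolation=cv2.INTER_CUBIC)
b=cv2.resize(v["img"][190:330,265:375],None,fx=3,fy=4,interpolation=cv2.INTER_CUBIC)
cv2.imwrite("pics/m10.png",np.hstack([a,b]))
E
```

```text
[522.26837825  23.63828942 189.51179352] 8.05 22.888683640806793 [-0.61456156  0.37504083 -1.3578991 ]
```

View pics/m10.png

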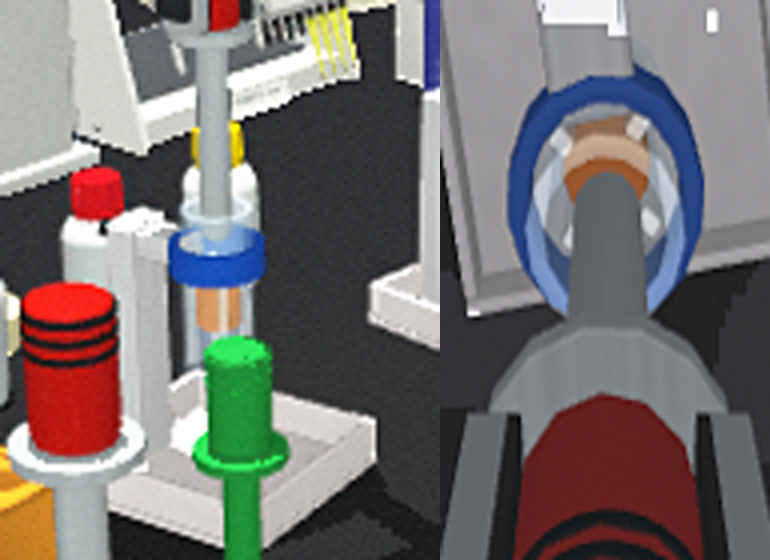

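>>> {"op": "drive_tool", "data": {"series": [7,0,0,0,0.9,14,0,0,0,0.9,22,0,0,0,0.9,30,0,0,0,0.9,38,0,0,0,0.9,46,0,0,0,0.9,52,0,0,0,0.9,52,0,0,0,0.9]}}

```text
time: 8.95
tool_pos: [522.7, 23.7, 138.3]
tool_rot: [1.209, 1.209, -1.208]
ft_force: [-0.9, 0.1, 4.9]
finger_gap: 22.8
```

```bash
python3 - <<'E'
from plant import telemetry, viewer
import pickle
from h import *
s=telemetry.state();c=viewer.snapshot("scene");v=viewer.snapshot("wrist")
print(s["tool_pos"],s["time"],s["finger_gap"],s["ft_force"])
a=cv2.resize(c["img"][150:290,240:350],None,fx=4,fy=4,interpolation=cv2.INTER_CUBIC)
b=cv2.resize(v["img"][190:330,265:375],None,fx=3,fy=4,interpolation=cv2.INTER_CUBIC)
cv2.imwrite("pics/m11.png",np.hstack([a,b]))
E
```

```text
[522.72835949  23.66564323 138.27458499] 8.95 22.8371838676709 [-0.85293438  0.12229944  4.87254021]
```

View pics/m11.png

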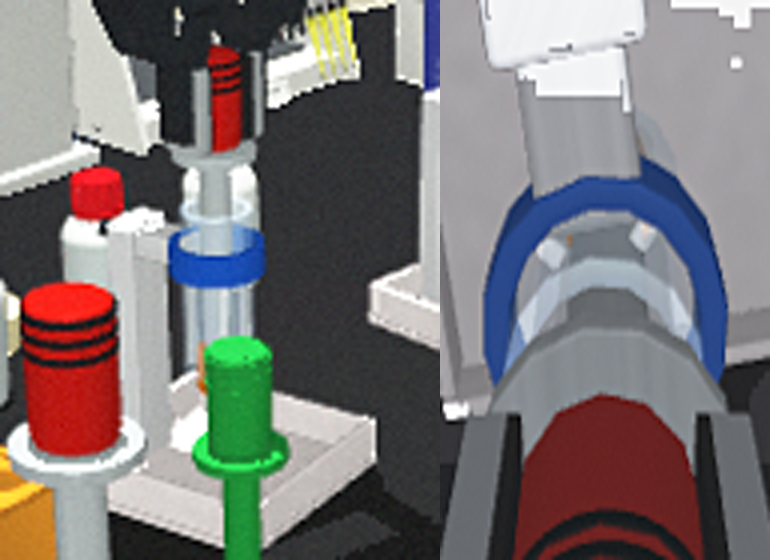

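>>> {"op": "drive_tool", "data": {"series": [6,0,0,0,0.9,11,0,0,0,0.9,15,0,0,0,0.9,17,0,0,0,0.9,18,0,0,0,0.9,18,0,0,0,0.9,18,0,0,0,0.9,18,0,0,0,0.9]}}

```text
time: 9.85
tool_pos: [522.5, 23.6, 120.1]
tool_rot: [1.209, 1.209, -1.208]
ft_force: [-0.1, -0.2, -2.4]
finger_gap: 22.5
```

```bash
python3 - <<'E'
from plant import telemetry, viewer
import pickle
from h import *
s=telemetry.state();c=viewer.snapshot("scene");v=viewer.snapshot("wrist")
print(s["tool_pos"],s["time"],s["finger_gap"],s["ft_force"])
a=cv2.resize(c["img"][150:290,240:350],None,fx=4,fy=4,interpolation=cv2.INTER_CUBIC)
b=cv2.resize(v["img"][190:330,265:375],None,fx=3,fy=4,interpolation=cv2.INTER_CUBIC)
cv2.imwrite("pics/m12.png",np.hstack([a,b]))
E
```

```text
[522.53871342  23.61293487 120.11394526] 9.85 22.513967668421937 [-0.0610142  -0.15724149 -2.42484036]
```

View pics/m12.png

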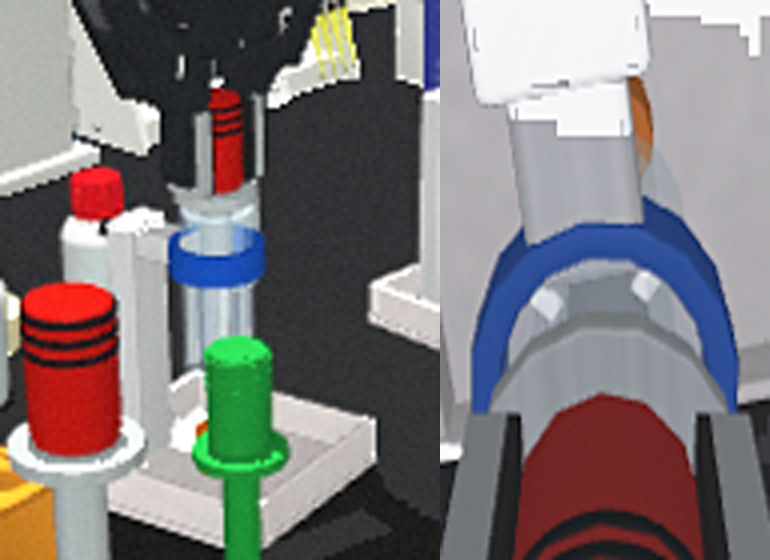

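>>> {"op": "drive_tool", "data": {"series": [0.5,0,0,0,0.9,1,0,0,0,0.9,1.5,0,0,0,0.9,2,0,0,0,0.9,2,0,0,0,0.9,2,0,0,0,0.9,2,0,0,0,0.9,2,0,0,0,0.9]}}

```text
time: 10.75
tool_pos: [522.5, 23.6, 118.0]
tool_rot: [1.209, 1.21, -1.209]
ft_force: [0.6, 0.1, -1.9]
finger_gap: 23.0
```

>>> {"op": "drive_tool", "data": {"series": [0.5,0,0,0,0.9,1,0,0,0,0.9,1.5,0,0,0,0.9,2,0,0,0,0.9,2,0,0,0,0.9,2,0,0,0,0.9,2,0,0,0,0.9,2,0,0,0,0.9]}}

```text
time: 11.55
tool_pos: [522.5, 23.6, 116.2]
tool_rot: [1.209, 1.209, -1.208]
ft_force: [-1.9, 1.0, 3.3]
finger_gap: 22.8
```

>>> {"op": "drive_tool", "data": {"series": [0,0,0,0,0.7,0,0,0,0,0.6,0,0,0,0,0.5,0,0,0,0,0.4,0,0,0,0,0.3,0,0,0,0,0.3,0,0,0,0,0.3,0,0,0,0,0.3]}}

```text
time: 12.35
tool_pos: [522.4, 23.7, 116.0]
tool_rot: [1.209, 1.21, -1.209]
ft_force: [0.0, 0.1, 0.4]
finger_gap: 59.8
```

```bash
python3 - <<'E'
from plant import telemetry, viewer
import pickle
from h import *
s=telemetry.state();c=viewer.snapshot("scene");v=viewer.snapshot("wrist")
print(s["tool_pos"],s["time"],s["finger_gap"],s["ft_force"])
a=cv2.resize(c["img"][150:290,240:350],None,fx=4,fy=4,interpolation=cv2.INTER_CUBIC)
b=cv2.resize(v["img"][190:330,265:375],None,fx=3,fy=4,interpolation=cv2.INTER_CUBIC)
cv2.imwrite("pics/m13.png",np.hstack([a,b]))
E
```

```text
[522.43618772  23.65016532 115.9745702 ] 12.35 59.81780749426493 [0.02702014 0.11338832 0.36276568]
```

View pics/m13.png

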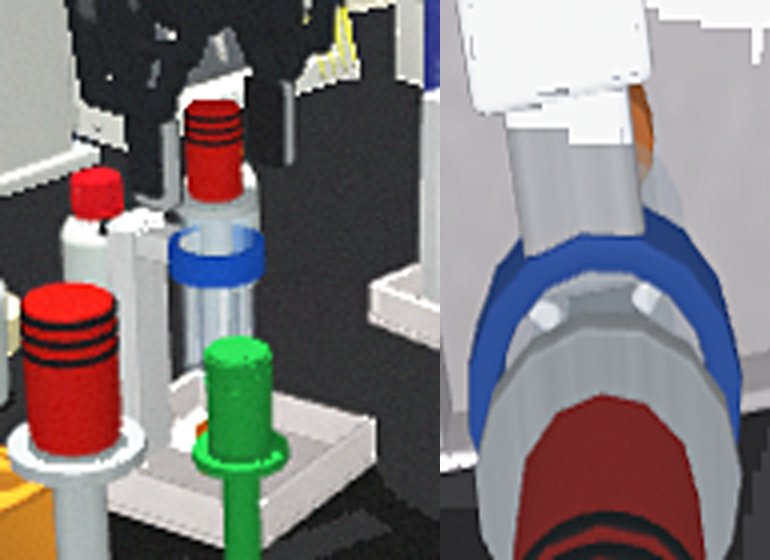

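Released, with the rod upright and the flange on the mouth. I'll retreat straight up, then back towards the robot so the cameras have a clear view.

>>> {"op": "drive_tool", "data": {"series": [-10,0,0,0,0.3,-30,0,0,0,0.3,-55,0,0,0,0.3,-90,0,0,0,0.3,-125,0,0,0,0.3,-160,0,20,0,0.3,-180,0,60,0,0.3,-180,0,100,0,0.3]}}

```text
time: 13.25
tool_pos: [523.2, -77.4, 300.1]
tool_rot: [1.209, 1.204, -1.204]
ft_force: [0.1, -0.1, -1.0]
finger_gap: 60.2
```

>>> {"op": "drive_tool", "data": {"series": [0,-20,35,0,0.3,0,-40,75,0,0.3,0,-60,115,0,0.3,0,-80,150,0,0.3,0,-80,180,0,0.3,0,-80,180,0,0.3,0,-80,180,0,0.3,0,-80,180,0,0.3]}}

```text
time: 14.05
tool_pos: [442.9, -255.5, 296.4]
tool_rot: [1.208, 1.21, -1.208]
ft_force: [0.3, -0.2, -0.4]
finger_gap: 59.8
```

```bash
python3 - <<'E'
from plant import telemetry, viewer
import pickle
from h import *
s=telemetry.state();c=viewer.snapshot("scene");t=viewer.snapshot("top");v=viewer.snapshot("wrist")
pickle.dump((s,c,t,v),open("w14.pkl","wb"))
print(s["tool_pos"],s["time"],s["finger_gap"],s["ft_force"])
a=cv2.resize(c["img"][150:290,240:350],None,fx=3.5,fy=4,interpolation=cv2.INTER_CUBIC)
b=cv2.resize(t["img"][160:270,280:380],None,fx=4,fy=5.0909,interpolation=cv2.INTER_CUBIC)
cv2.imwrite("pics/m14.png",np.hstack([a,b[:560]]) if b.shape[0]>=560 else b);cv2.imwrite("pics/w14.png",v["img"])
E
```

```text
[ 442.90685788 -255.51453469  296.40528359] 14.05 59.834734097211616 [ 0.26071358 -0.23395373 -0.38532203]
```

View pics/m14.png

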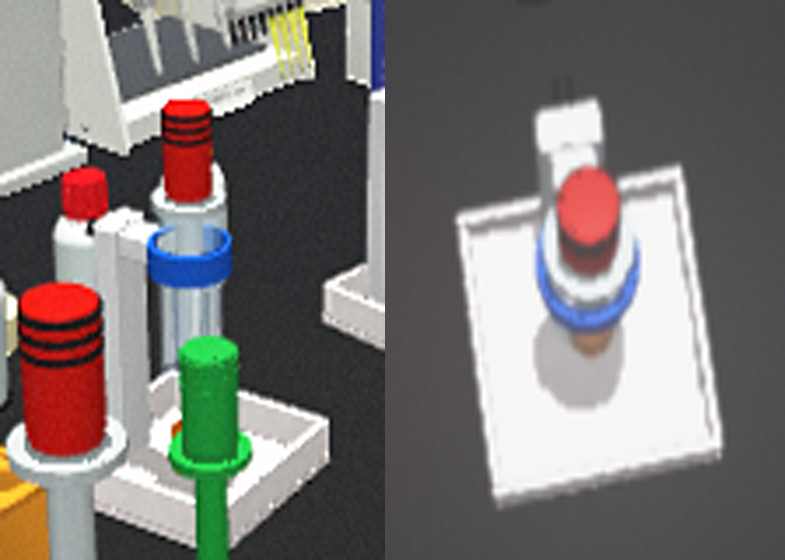

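View pics/w14.png

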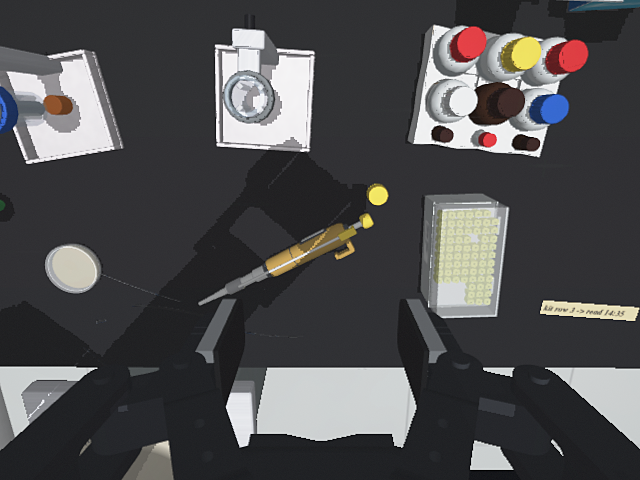

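```bash
python3 - <<'E'
import pickle
from h import *
s,c,t,v=pickle.load(open("w14.pkl","rb"))
k=big(mask(t["img"],(310,185,345,225),(-8,120,180),(8,255,255)));e=cv2.fitEllipse(k);print("rod top px",e)
for z in (172,175,178):print(z,onz(t,e[0],z)[:2])
# scene top-of-handle: bounding box of red
k=big(mask(c["img"],(280,170,305,202),(-8,120,60),(8,255,255)));b=cv2.boundingRect(k);print(b)
print("expected handle-centre (z155)",proj(c,(522.5,23.6,155)),"box centre",(b[0]+(b[2]-1)/2,b[1]+(b[3]-1)/2))
kp=big(mask(v["img"],(35,85,85,125),(5,90,60),(22,255,255)));r=cv2.boundingRect(kp);print("plug",r,cv2.minAreaRect(kp))
uv=(r[0]+r[2]/2,r[1]+r[3]/2);print([onz(v,uv,z,s).round(1) for z in(8,15,25)])
cv2.imwrite("pics/w14c.png",cv2.resize(v["img"][40:180,0:140],None,fx=4,fy=4,interpolation=cv2.INTER_CUBIC))
E
```

```text
rod top px ((330.4192199707031, 200.0177764892578), (13.728970527648926, 14.109126091003418), 66.4338607788086)
172 [523.001078    22.91251291]
175 [522.14372462  22.91436333]
178 [521.28637124  22.91621375]
(286, 175, 15, 26)
expected handle-centre (z155) [293.35040606 186.5837137 ] box centre (293.0, 187.5)
plug (44, 95, 29, 20) ((58.0, 104.5), (19.0, 28.0), 90.0)
[array([526.5,  26.5,   8. ]), array([526.4,  22.1,  15. ]), array([526.2,  15.8,  25. ])]
```

View pics/w14c.png

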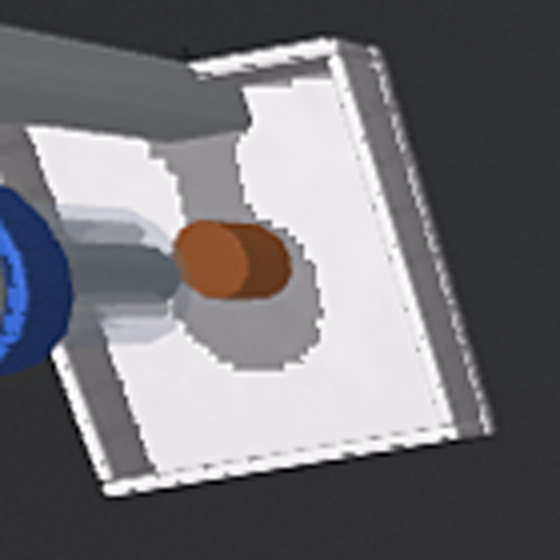

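```bash
python3 - <<'E'
from plant import ticket
print(ticket.finish_job())
E
```

```text
the job is handed in; nothing more can be done
None
```

The orange plug is out of the blue-collared column and standing in its tray. The push rod is in the column with its flange on the mouth, and the gripper has let go and moved clear. I handed the job in at about 14.2 s; it reported no verdict.

- **Rod choice:** I took the smaller red-handled rod from the rack and left the larger red rod and the green one untouched.
- **Plug:** my last pictures put it upright on the tray floor at about (526, 22) mm. The column axis is at about (522.5, 23.5) mm, so it lies well inside the walls.
- **Push rod:** it stands upright with its handle top within about 1 mm of the column axis. Its height fits the fully-home position to within about 2 mm, and the wrist force rose by about 5 N as the flange seated.
- **Robot:** it is touching nothing, with the tool about 285 mm away from the column.
- **Disagreement:** the pictures showed the fingertips about 25–30 mm behind the TCP, not 8 mm ahead of it as stated. I set the grasp height from the images, about 29 mm lower than planned. The wrist and scene views differed by about 5 mm on the tip height, but the grip held.

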